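# Lift the hot casserole lid with the lid lifter

## Task

The lid of the larger of the two casseroles is hot. Pick up the lid lifter, hook it under the loop of that lid, lift the lid off level without touching it with the gripper, and lower it flat onto the middle of the round cork mat. Then unhook the lifter and lay it down on the free worktop, right way up and clear of the lid, the casserole and the mat; leave the casserole where it stands.

Things in the scene. Friction and masses are not known exactly. Their poses are not given: they have to be found in the camera images.
- lid: Dark lid of the larger casserole, 124 mm across, 150 g. Origin: centre of its underside, z up; closed it stands 54 mm above the worktop. Its skirt (96 mm across, 6 mm deep) sits in the rim with 6 mm play, the flange on the rim. Dome top 18 mm up (edge 10 mm). An arched wire loop spans y over the middle; a hook enters it along x. At the start +x points away from the robot within 0.3 rad.
- lid_loop (a point): Underside of the peak of the lid's loop, 62.5 mm above the lid's origin, on its axis; the hook carries the lid here. The loop is of 7 mm wire (top 69.5 mm up), its opening 45 mm wide up to 40 mm above the lid's origin, then narrowing to the rounded peak. The lid hangs freely from it.
- lifter: Lid lifter, 140 g, lying right way up: dark wooden grip 95 x 22 x 26 mm (x, y, z), to be grasped from above across its 22 mm; ahead of it an 8 mm steel rod with a hook. Origin: centre of the grip's underside, +x toward the hook, z up. The rod leaves the grip at x = 48 mm, z = 19 mm, dips to a seat at x = 97 to 111 mm (its underside z = 8 mm), ends in an upturned tip at x = 124 mm, top z = 30 mm.
- lifter_hook (a point): Top of the hook's seat, on the lifter at x = 104 mm, z = 16 mm, where the loop hangs. The hook enters the loop moving along the lifter's +x, seat below the loop's peak.
- casserole: The larger of two dark metal casseroles, 120 mm across, 60 mm high, 1.6 kg, standing on the worktop, a small lug either side (along y, 148 mm over the lugs, tops 50 mm up). Origin: centre of its underside; turned like its lid. The smaller one, 91 mm across with a similar lid, is not part of the job.
- mat: Round cork mat, 156 mm across, 12 mm thick, fixed on the worktop. Origin: centre of its underside. The lid goes on it, standing on its skirt, its origin 12 mm above the worktop.

How it is judged:
On the way, in this order (a step that is already met when the one before it is completed fails the run):
1. the lid hangs from the lifter's hook, level and at least 20 mm above its seat on the casserole (z of lid in the frame of casserole above 0.074 m and angle between lid's own z axis and vertical below 0.4 rad and distance between lid_loop and lifter_hook below 0.03 m and contact force between lifter and lid above 0.2 N), for 0.2 s.
2. the lid has been lowered flat onto the mat with the hook still in its loop (not dropped) (horizontal distance between lid and mat below 0.03 m and z of lid in the frame of mat below 0.016 m and angle between lid's own z axis and vertical below 0.1 rad and distance between lid_loop and lifter_hook below 0.05 m), for 0.1 s.
At the end, for the whole second after the job is handed in: The lid lies flat (within 6 degrees) and still on the cork mat, its centre within 30 mm of the mat's centre. The lifter lies still on the worktop, right way up (within 10 degrees, its underside less than 8 mm up), touching neither lid, casserole nor mat. The casserole has moved less than 20 mm (horizontal distance between lid and mat below 0.03 m and z of lid in the frame of mat between 0.008 and 0.016 m and angle between lid's own z axis and vertical below 0.1 rad and linear speed of each of lid, lifter below 0.02 m/s and height (world z) of lifter between -0.01 and 0.008 m and angle between lifter's own z axis and vertical below 0.17 rad and contact force between lifter and lid below 0.05 N and contact force between lifter and casserole below 0.05 N and contact force between lifter and mat below 0.05 N and distance of casserole from where it was at the start of the episode below 0.02 m).
It fails at once if the gripper or arm touches the hot lid (contact force between any of the fingers, the arm and lid above 0.5 N).
It fails at once if the lid tips more than 30 degrees (angle between lid's own z axis and vertical above 0.52 rad).
It also fails if it takes over 72 s, if anything falls off the work surface, if the arm or the gripper's body presses on something with over 40 N, if the wrist force passes 120 N, or if a joint passes its speed limit or range.

## Robot

A 6-joint arm with a two-finger parallel gripper is mounted at the origin on a cart in front of the work surface, level with it; the furniture and walls round the work are solid. World frame = base frame: x ahead of the robot, y to its left, z up, the work surface at z = 0. Lengths are in m, angles in rad, forces in N, time in s.
With the tool pointing down it reaches from about 0.325 to 0.9 m from the base axis. Payload 6.1 kg.
Tool frame: the origin (TCP) lies midway between the tips of the shut fingers; the grasp point (between the pads) lies 19 mm behind it; x points along the fingers, y is the direction in which the jaws open and shut, and the axes are right-handed (so a half turn about x gives the same grasp; the last joint's range is limited). The gripper opens to 85 mm and grips with 20 to 120 N. Pads are 22 mm wide; open, the fingers measure 114 mm over their backs; the gripper's body (76 mm by 85 mm) begins 54 mm behind the grasp point. The pads swing forward as they close: fully open they stand 13 mm farther back than shut.
Start: joints at [0.992, 0.22, 1.526, -0, 1.395, -0.126], TCP at [0.273, 0.562, 0.231] pointing down, gripper open.
Joint ranges: [-2.98, 2.98], [-0.91, 2.08], [0.09, 2.57], [-1.24, 4.39], [0.2, 2.65], [-2.68, 2.68]. Speed limits (rad/s): [2.57, 2.57, 3.01, 3.14, 3.14, 3.14].

## Interface

Orientations are given as a rotation vector (axis times angle).
In Python, from rig import ctrl gives the robot as it stands.
- The arm moves only by the tool move_arm, never from a script. Its argument "commands" is text: rows parted by semicolons, each of 7 numbers parted by spaces: the shift along the tool's x, y, z in cm, then the turn, a rotation vector about the tool's x, y, z in degrees, then the closure in counts, from 0 (fully open) to 255 (shut). In form: dx dy dz wx wy wz gripper; .... A call has 1 to 5 rows; each row is the pose to reach, as a shift and turn from the pose commanded when the call began, along the tool's axes at that moment; what a row does not reach only later rows make up. A row lasts 1/8 s, in which the tool goes at most 62.5 mm and 10.7 degrees, less where a joint would pass 70% of its speed; a pose out of reach is approached as far as the arm can. A call with a gripper value outside its range is refused whole. The fingers move at their own pace and stop on an object; "grip_force" is the grip in N (left out, the last holds). Time passes only in rows, so rows that repeat a pose let the fingers close. It gives the time, the measured TCP pose, the force and the opening at its end, in the units of the state.
- ctrl.get_obs(): the state, without advancing time (a new reading comes with each control period).
- ctrl.capture(name): name is "scene" or "side" or "wrist"; returns the picture (384x512x3 uint8, red, green, blue); there is no depth.
- ctrl.camera_model(name): a dict with "mtx" (3x3 intrinsics, pixels), "position" and "rotation" of the camera in the world. Camera axes: x right, y up, looking along -z (the intrinsics and any distortion apply to the point x, -y, -z); pixel columns grow to the right and rows downward; lengths in m; the calibration is good to about 2 mm. The wrist camera is an equidistant fisheye: a pixel r from the principal point sees the ray r / f radians off the axis. A picture is of the moment at which its call begins: read the wrist's pose just before it. camera_model takes no time and is no camera call; for the wrist camera it gives the pose at the moment of the call.
- ctrl.sign_off(): hands the job in, once; it reports no verdict.
The state is a dict: "time": time; "joint_pos": joint angles; "dq": joint speeds; "joint_efforts": joint torques, N m; "ee_pos": TCP position; "tool_rot": TCP orientation; "force": force on the tool from outside, world axes, zero at the start; "ft_torque": the same for the moment, N m; "finger_gap": opening from 0.0 (shut) to 1.0 (fully open).
Only numpy, scipy, OpenCV 4.12 (cv2) and the standard library are available. Lean on these libraries where they do the work, as an engineer would, in place of code of your own. Each camera call takes 0.05 s, during which the arm holds its last target.

## Working session

There is one attempt and no reset: what is moved stays moved. The work goes in short steps, Python scripts to look and compute and a tool call to move; the robot and the scene stay as the last step left them, time stands still between calls to the robot, and variables do not carry over. Pictures are saved under pics/ and viewed, and the job is handed in when it is done.

Besides the shell and the picture viewer there is one more tool, called after "Call:" as a command line: name --argument value ..., lists and objects as JSON in quotes. move_arm: Moves the arm, as the interface text tells. Its arguments: {"type":"object","properties":{"commands":{"type":"string"},"grip_force":{"type":"number"}},"required":["commands"]}

```bash
ls; mkdir -p pics
python3 - <<'E'
from rig import ctrl
import cv2,numpy as np
o=ctrl.get_obs();print(o['time'],o['ee_pos'],o['tool_rot'],o['finger_gap'])
for n in['scene','side','wrist']:
    m=ctrl.camera_model(n);print(n,m)
    cv2.imwrite(f'pics/{n}0.png',ctrl.capture(n)[:,:,::-1])
E
```

```text
pics
0.0 [0.27308207 0.56152296 0.23021575] [ 0.35370269  1.54216105 -0.3565273 ] 0.9944734220315354
scene {'mtx': array([[361.48427878,   0.        , 256.68538938],
       [  0.        , 361.48427878, 192.60033611],
       [  0.        ,   0.        ,   1.        ]]), 'position': array([-0.28465187, -0.43667537,  0.67131835]), 'rotation': array([ 0.92493643, -0.52505725, -0.93957286])}
side {'mtx': array([[486.67993495,   0.        , 244.53315423],
       [  0.        , 486.67993495, 190.33960448],
       [  0.        ,   0.        ,   1.        ]]), 'position': array([ 0.17355803, -1.17980348,  0.79968015]), 'rotation': array([ 1.05812762, -0.12323983, -0.24932024])}
wrist {'mtx': array([[297.31863964,   0.        , 252.48896794],
       [  0.        , 297.31863964, 193.44575154],
       [  0.        ,   0.        ,   1.        ]]), 'position': array([0.20771741, 0.59331649, 0.37390174]), 'rotation': array([-0.26181179, -0.16093802,  1.10939012])}
```

View pics/scene0.png

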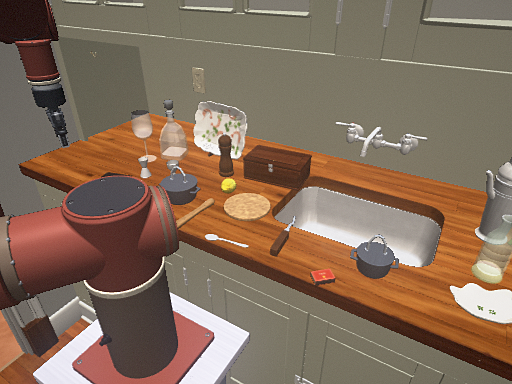

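View pics/side0.png

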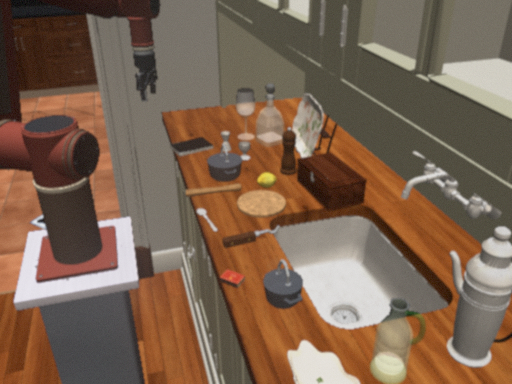

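View pics/wrist0.png

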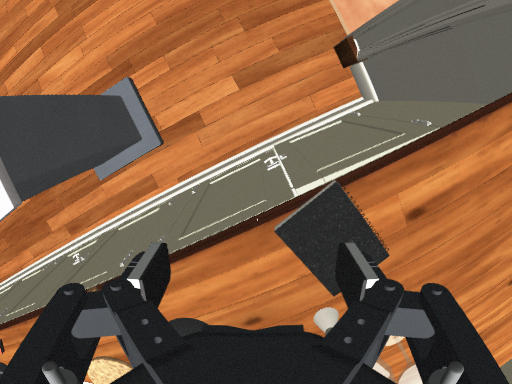

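The scene shows the mat at (247,206), the lifter (dark grip, steel hook) at (285,235), and casseroles at (376,257) and (179,187). Next I measure and zoom in.

```bash
cat > h.py <<'E'
import numpy as np,cv2
from rig import ctrl
from scipy.spatial.transform import Rotation as R
CM={}
def cm(n):
    if n=='wrist': return ctrl.camera_model(n)
    if n not in CM: CM[n]=ctrl.camera_model(n)
    return CM[n]
def ray(n,u,v,m=None):
    m=m or cm(n);K=m['mtx'];a=(u-K[0,2])/K[0,0];b=(v-K[1,2])/K[1,1]
    if n=='wrist':
        r=np.hypot(a,b);s=np.sin(r)/r if r>1e-9 else 1;d=np.array([a*s,-b*s,-np.cos(r)])
    else: d=np.array([a,-b,-1.])
    d=R.from_rotvec(m['rotation']).apply(d);return np.array(m['position']),d/np.linalg.norm(d)
def onz(n,u,v,z,m=None):
    p,d=ray(n,u,v,m);return p+d*(z-p[2])/d[2]
def tri(obs):
    A=np.zeros((3,3));b=np.zeros(3)
    for n,u,v in obs:
        p,d=ray(n,u,v);P=np.eye(3)-np.outer(d,d);A+=P;b+=P@p
    x=np.linalg.solve(A,b);return x
def proj(n,X,m=None):
    m=m or cm(n);K=m['mtx'];c=R.from_rotvec(m['rotation']).inv().apply(np.atleast_2d(X)-m['position']);c=c*[1,-1,-1]
    if n=='wrist':
        r=np.hypot(c[:,0],c[:,1]);t=np.arctan2(r,c[:,2]);return np.c_[K[0,0]*t*c[:,0]/r+K[0,2],K[1,1]*t*c[:,1]/r+K[1,2]]
    return np.c_[K[0,0]*c[:,0]/c[:,2]+K[0,2],K[1,1]*c[:,1]/c[:,2]+K[1,2]]
def snap(n,name,crop=None,s=1):
    im=ctrl.capture(n)[:,:,::-1].copy();cv2.imwrite(f'pics/{name}_raw.png',im)
    if crop: x0,y0,x1,y1=crop;im=im[y0:y1,x0:x1]
    cv2.imwrite(f'pics/{name}.png',cv2.resize(im,None,fx=s,fy=s,interpolation=cv2.INTER_CUBIC));return im
E
python3 - <<'E'
from h import *
a=cv2.imread('pics/scene0.png');b=cv2.imread('pics/side0.png')
f=lambda im,x0,y0,x1,y1,s:cv2.resize(im[y0:y1,x0:x1],None,fx=s,fy=s,interpolation=cv2.INTER_CUBIC)
cv2.imwrite('pics/sz1.png',np.vstack([f(a,150,150,310,260,5)]))
cv2.imwrite('pics/sz2.png',f(a,260,205,420,295,5))
cv2.imwrite('pics/sd1.png',f(b,170,120,330,240,5))
cv2.imwrite('pics/sd2.png',f(b,200,210,330,310,6))
for n,u,v in [('scene',247,206),('side',262,203)]:print('mat',onz(n,u,v,.012))
print('pots',onz('scene',376,257,.03),onz('scene',179,187,.03),onz('side',283,288,.03),onz('side',225,165,.03))
E
```

```text
mat [0.54927394 0.0974757  0.012     ]
mat [0.55977075 0.09177621 0.012     ]
pots [ 0.49497481 -0.33682738  0.03      ] [0.50661054 0.34962034 0.03      ] [ 0.48297919 -0.33174701  0.03      ] [0.50201996 0.35725203 0.03      ]
```

View pics/sz1.png

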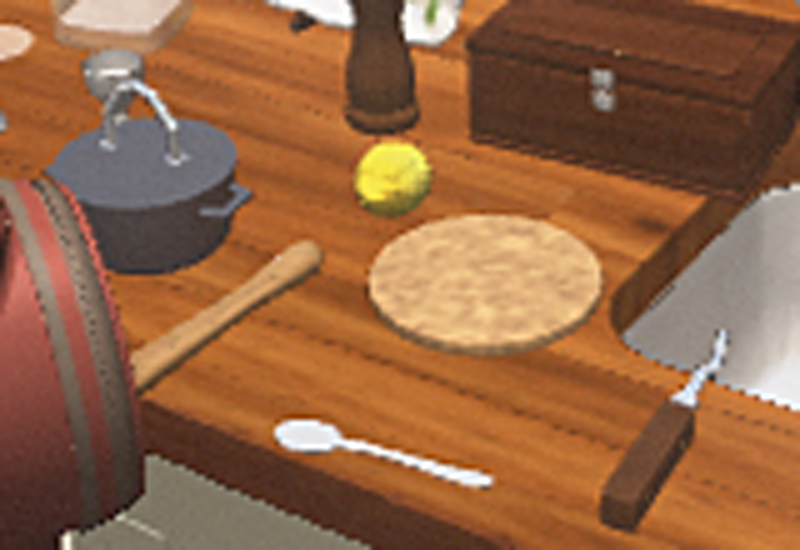

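View pics/sz2.png

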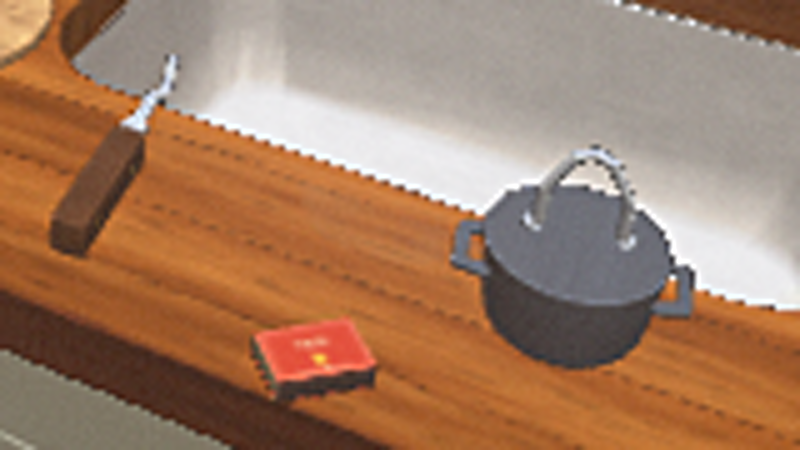

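View pics/sd1.png

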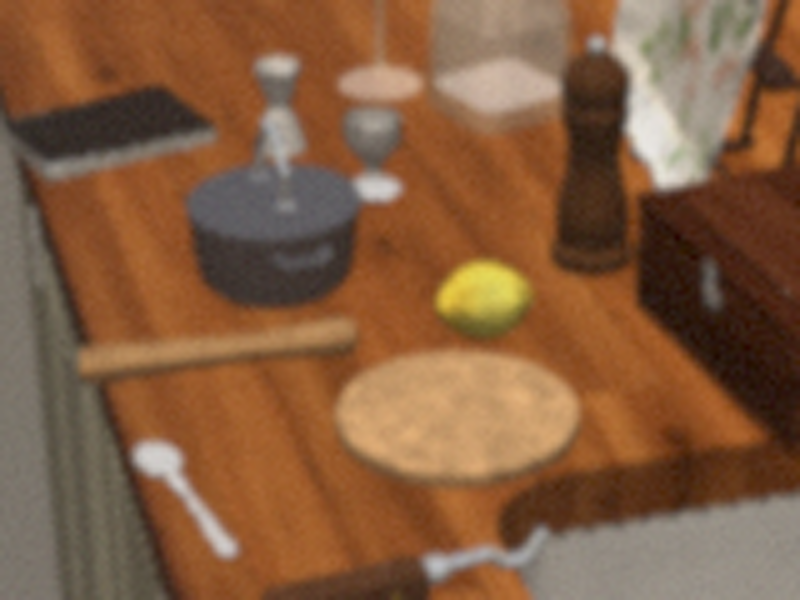

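View pics/sd2.png

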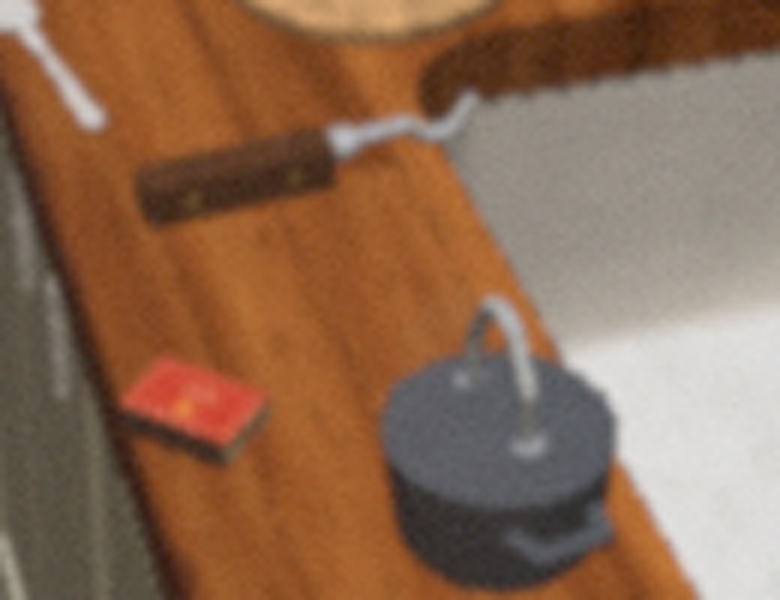

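The far casserole at about (0.505, 0.353) has a lid roughly 0.125 m across and the near one about 0.095 m, so the far one is the larger. Next are precise values from both views.

```bash
cat >> h.py <<'E'
def U(x,y,x0,y0,s): return (x0+(x+.5)/s-.5, y0+(y+.5)/s-.5)
def Rdown(yaw):
    # tool x down, tool y = lifter y (left) rotated
    ex=np.array([0,0,-1.]);ey=np.array([-np.sin(yaw),np.cos(yaw),0]);return np.c_[ex,ey,np.cross(ex,ey)]
def plan(p,yaw,flip=False):
    o=ctrl.get_obs();R0=R.from_rotvec(o['tool_rot']);Rt=Rdown(yaw+(np.pi if flip else 0))
    d=R0.inv().apply(np.array(p)-o['ee_pos'])*100;w=(R0.inv()*R.from_matrix(Rt)).as_rotvec(degrees=True)
    print('t',round(o['time'],2),'pos',np.round(o['ee_pos'],4),'shift cm',np.round(d,2),'turn',np.round(w,1));return d,w
E
python3 - <<'E'
from h import *
def pair(name,s,d): 
    x=tri([('scene',)+s,('side',)+d]); print(name,np.round(x,4), 'res', [np.round(proj(n,x)[0]-np.array(q),1) for n,q in(('scene',s),('side',d))])
pair('tip',U(173,58,260,205,5),U(473,97,200,210,6))
pair('rodstart',U(133,124,260,205,5),U(335,138,200,210,6))
# far lid loop
pair('peak',U(132,82,150,150,5),U(270,125,170,120,5))
for q in [(106,145),(176,160)]:print('foot sc',onz('scene',*U(*q,150,150,5),.071))
for q in [(258,172),(287,205)]:print('foot sd',onz('side',*U(*q,170,120,5),.071))
# mat
for n in('scene','side'):
    im=cv2.imread(f'pics/{n}0.png');h=cv2.cvtColor(im,cv2.COLOR_BGR2HSV)
    c0=(247,205) if n=='scene' else (262,203)
    print(n,h[c0[1],c0[0]])
    m=cv2.inRange(h,(8,60,150),(25,150,255));k,l,st,ce=cv2.connectedComponentsWithStats(m)
    i=l[c0[1],c0[0]]
    if i:
        cn=max(cv2.findContours((l==i).astype(np.uint8),0,2)[0],key=cv2.contourArea)
        P=np.array([onz(n,u,v,.012)[:2] for u,v in cv2.convexHull(cn)[:,0].astype(float)],np.float32)
        print(cv2.fitEllipse(P), cv2.minEnclosingCircle(P))
print('mid lid far', onz('scene',*U(141,163,150,150,5),.066),onz('side',*U(273,203,170,120,5),.066))
for n,q in[('scene',U(45,163,150,150,5)),('scene',U(237,163,150,150,5)),('side',U(187,205,170,120,5)),('side',U(360,205,170,120,5))]:print(onz(n,*q,.064))
print(plan([.45,-.02,.22],0),plan([.45,-.02,.22],0,True))
print(R.from_rotvec(ctrl.get_obs()['tool_rot']).as_matrix().round(2))
E
```

```text
tip [ 0.5602 -0.0679  0.0252] res [array([-0. , -0.3]), array([-0.1,  0.3])]
rodstart [ 0.4891 -0.0765  0.0226] res [array([0. , 0.1]), array([ 0. , -0.1])]
peak [0.4968 0.341  0.1179] res [array([0. , 0.2]), array([ 0. , -0.2])]
foot sc [0.48456133 0.36060091 0.071     ]
foot sc [0.49300545 0.30636104 0.071     ]
foot sd [0.49178704 0.36589434 0.071     ]
foot sd [0.49899606 0.30692434 0.071     ]
scene [ 17 112 230]
((0.55283522605896, 0.10062403976917267), (0.1529538482427597, 0.1610274463891983), 118.55461120605469) ((0.5524783134460449, 0.09796930849552155), 0.08145434409379959)
side [ 15 116 202]
((0.5587891340255737, 0.10069119185209274), (0.15504325926303864, 0.16257789731025696), 157.17308044433594) ((0.5595130324363708, 0.09971228986978531), 0.08140625804662704)
mid lid far [0.48433819 0.33010364 0.066     ] [0.49263018 0.32319816 0.066     ]
[0.45381723 0.38828112 0.064     ]
[0.51993659 0.27700005 0.064     ]
[0.4352075  0.34223357 0.064     ]
[0.55081656 0.30590494 0.064     ]
t 0.15 pos [0.2732 0.5616 0.2305] shift cm [  1.1  -44.56  41.35] turn [-25.9  -0.    0.1]
t 0.15 pos [0.2732 0.5616 0.2305] shift cm [  1.1  -44.56  41.35] turn [1.541e+02 1.000e-01 0.000e+00]
(array([  1.10343374, -44.56413598,  41.34519012]), array([-25.94301197,  -0.02955195,   0.08006073])) (array([  1.10343374, -44.56413598,  41.34519012]), array([1.54056946e+02, 1.09511118e-01, 4.04226515e-02]))
[[-0.    0.44  0.9 ]
 [-0.    0.9  -0.44]
 [-1.   -0.   -0.  ]]
```

Call:
move_arm --commands "0 -4 3.3 -4 0 0 0; 0 -9 7.3 -10 0 0 0; 0 -14 11.5 -17 0 0 0; 0 -19 15.5 -25 0 0 0; 0 -23.5 19.3 -33 0 0 0"

```text
time: 0.78
ee_pos: [0.3435, 0.2666, 0.2311]
tool_rot: [-0.101, 1.568, 0.101]
force: [0.9, 0.1, 1.2]
finger_gap: 1.0
```

```bash
python3 -c "
from h import *
plan([.42,-.085,.17],.12)"
```

```text
t 0.78 pos [0.3435 0.2666 0.2311] shift cm [  6.12 -35.85   3.08] turn [0.5 0.  0. ]
```

Call:
move_arm --commands "1 -6 0.6 0 0 0 0; 2 -12 1.2 0 0 0 0; 3 -18 1.8 0 0 0 0; 4 -24 2.4 0 0 0 0; 5 -29 2.8 0 0 0 0"

```text
time: 1.4
ee_pos: [0.4071, -0.0181, 0.1811]
tool_rot: [-0.096, 1.568, 0.096]
force: [0.1, -0.3, 0.6]
finger_gap: 0.997
```

Call:
move_arm --commands "1 -4 0.3 0 0 0 0; 1 -6 0.3 0 0 0 0; 1 -6 0.3 0 0 0 0; 1 -6 0.3 0 0 0 0"

```text
time: 1.9
ee_pos: [0.4172, -0.0745, 0.1712]
tool_rot: [-0.096, 1.569, 0.097]
force: [-0.7, 0.5, 0.3]
finger_gap: 0.999
```

```bash
python3 -c "
from h import *
import pickle
plan([.42,-.085,.17],.12)
m=cm('wrist');pickle.dump(m,open('w1.pkl','wb'));im=snap('wrist','w1',None,1.5)"
```

```text
t 1.9 pos [ 0.4172 -0.0745  0.1712] shift cm [ 0.12 -1.08  0.15] turn [ 0.2 -0.  -0. ]
```

View pics/w1.png

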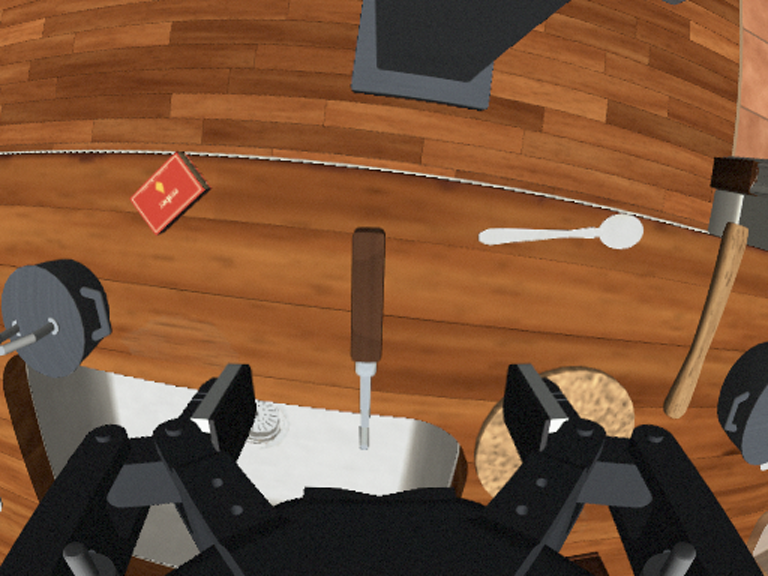

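The wrist view shows the lifter grip from (370,229) to (367,361) at 1.5x, with the hook tip at (364,447) over the sink edge and the mat at lower right.

```bash
python3 -c "
from h import *
import pickle
m=pickle.load(open('w1.pkl','rb'))
f=lambda x,y,z:onz('wrist',*U(x,y,0,0,1.5),z,m)
a=f(370,230,.026);b=f(366.5,360,.026);t=f(364,447,.03)
print(a,b,t,(a+b)/2,np.linalg.norm(a-b),np.arctan2(*(b-a)[1::-1]),np.linalg.norm(t-b),np.arctan2(*(t-a)[1::-1]))
l,r=f(351,300,.026),f(384,300,.026);print(l,r,np.linalg.norm(l-r))
"
```

```text
[ 0.39061712 -0.08430047  0.026     ] [ 0.48350681 -0.07594875  0.026     ] [ 0.55790374 -0.06959265  0.03      ] [ 0.43706196 -0.08012461  0.026     ] 0.09326438754151135 0.08966892767977887 0.07477501909275583 0.08769438150346738
[ 0.43991477 -0.09152894  0.026     ] [ 0.43716194 -0.06921391  0.026     ] 0.02248418409850645
```

```bash
python3 -c "
from h import *
plan([.437,-.0805,.05],.088)
plan([.437,-.0805,.002],.088)"
```

```text
t 1.95 pos [ 0.4172 -0.0743  0.1713] shift cm [12.13 -0.87  1.88] turn [ 2.1 -0.  -0. ]
t 1.95 pos [ 0.4172 -0.0743  0.1713] shift cm [16.93 -0.87  1.88] turn [ 2.1 -0.  -0. ]
```

Call:
move_arm --commands "4 -0.3 1 1 0 0 0; 8 -0.6 1.9 2 0 0 0; 12 -0.9 1.9 2 0 0 0; 12 -0.9 1.9 2 0 0 0; 12 -0.9 1.9 2 0 0 0"

```text
time: 2.58
ee_pos: [0.4381, -0.0814, 0.0526]
tool_rot: [-0.07, 1.568, 0.07]
force: [0.4, -0.9, 0.6]
finger_gap: 0.999
```

```bash
python3 -c "
from h import *
plan([.437,-.0805,.002],.088)
snap('wrist','w2',None,1.5)"
```

```text
t 2.58 pos [ 0.4381 -0.0814  0.0526] shift cm [ 5.06  0.1  -0.11] turn [0.1 0.1 0. ]
```

View pics/w2.png

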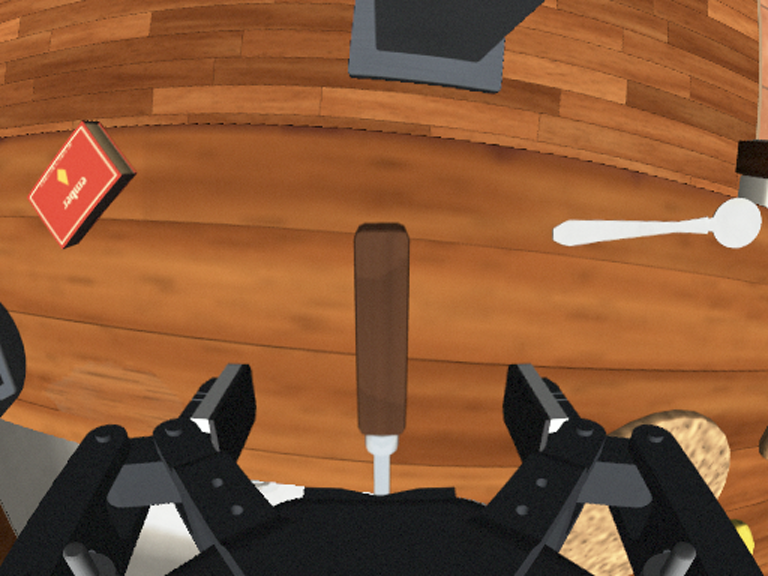

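The grip sits centred between the open fingers. I'll descend and grasp.

Call:
move_arm --commands "2.5 0.1 -0.1 0 0 0 0; 4.9 0.1 -0.1 0 0 0 0; 4.9 0.1 -0.1 0 0 0 0"

```text
time: 3.0
ee_pos: [0.4361, -0.0805, 0.0027]
tool_rot: [-0.069, 1.57, 0.07]
force: [-0.7, -0.0, 0.8]
finger_gap: 1.003
```

Call:
move_arm --commands "0 0 0 0 0 0 255; 0 0 0 0 0 0 255; 0 0 0 0 0 0 255; 0 0 0 0 0 0 255; 0 0 0 0 0 0 255" --grip_force 100

```text
time: 3.62
ee_pos: [0.437, -0.0811, 0.0033]
tool_rot: [-0.07, 1.569, 0.069]
force: [-2.1, 1.0, 7.0]
finger_gap: 0.232
```

Call:
move_arm --commands "0 0 0 0 0 0 255; -1 0 0 0 0 0 255; -4 0 0 0 0 0 255; -9 0 0 0 0 0 255; -14 0 0 0 0 0 255"

```text
time: 4.25
ee_pos: [0.4356, -0.0805, 0.1437]
tool_rot: [-0.069, 1.571, 0.07]
force: [0.6, -0.4, -0.7]
finger_gap: 0.237
```

```bash
python3 -c "
from h import *
snap('side','s3',(130,100,330,260),4);snap('wrist','w3',None,1.5);snap('scene','c3',(140,130,320,260),4)"
```

```text
(no output)
```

View pics/s3.png

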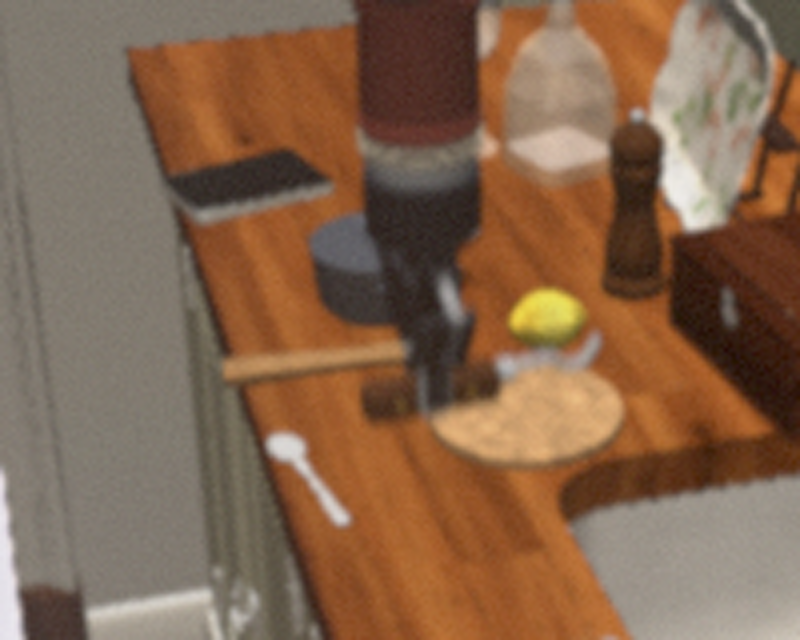

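View pics/w3.png

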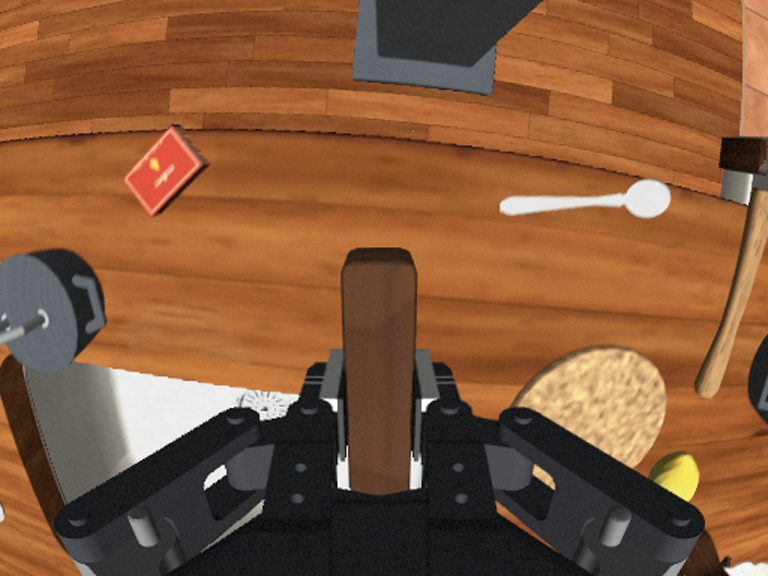

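View pics/c3.png

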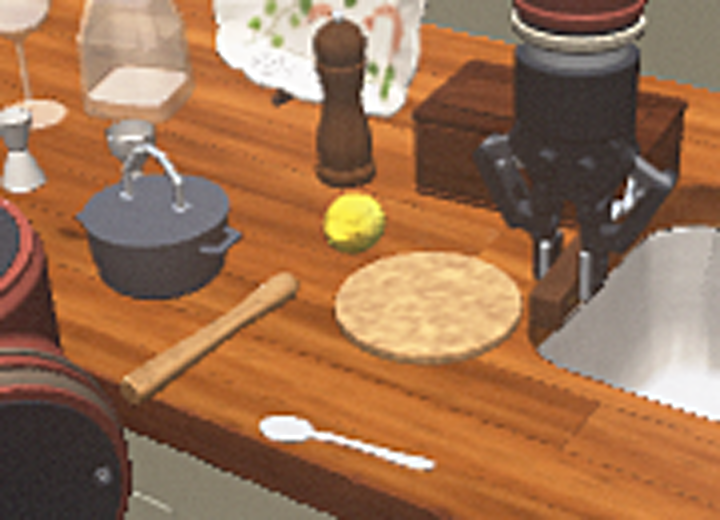

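Call:
move_arm --commands "-2 3 0 0 0 0 255; -4 8 0 0 0 0 255; -7 13 0 0 0 0 255; -9 17 0 0 0 0 255; -10 18 0 0 0 0 255"

```text
time: 5.03
ee_pos: [0.4196, 0.1004, 0.242]
tool_rot: [-0.071, 1.571, 0.072]
force: [0.3, 0.2, -2.3]
finger_gap: 0.236
```

Call:
move_arm --commands "0 0 0 0 0 0 255; 0 0 0 0 0 0 255; 0 0 0 0 0 0 255"

```text
time: 5.4
ee_pos: [0.42, 0.0975, 0.2412]
tool_rot: [-0.068, 1.572, 0.068]
force: [0.9, 1.1, -1.0]
finger_gap: 0.234
```

```bash
python3 -c "
from h import *
import pickle
print(proj('side',[.559,-.0696,.171]), U(598,335,130,100,4))
m=cm('wrist');pickle.dump(m,open('w4.pkl','wb'));im=snap('wrist','w4',None,1.5)
print(ctrl.get_obs()['ee_pos'])
snap('side','s4',(130,60,330,220),4)"
```

```text
[[278.86948372 181.76447519]] (279.125, 183.375)
[0.42010696 0.09755023 0.24136781]
```

View pics/w4.png

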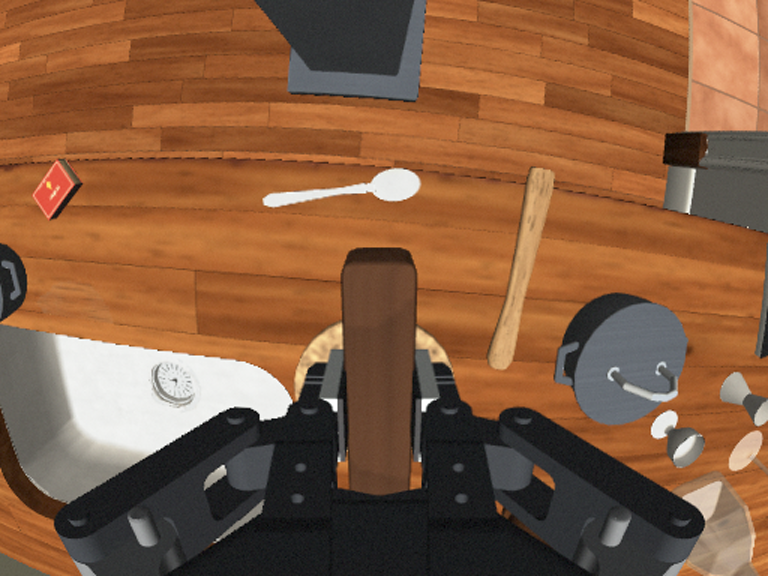

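View pics/s4.png

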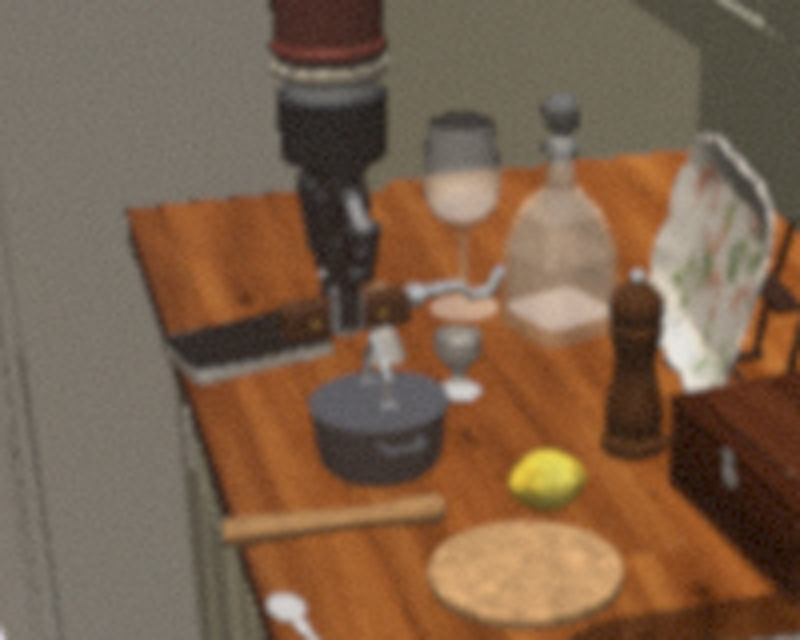

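```bash
python3 -c "
from h import *
a=cv2.imread('pics/w4_raw.png')[180:300,355:475];cv2.imwrite('pics/w4z.png',cv2.resize(cv2.convertScaleAbs(a,alpha=1.5),None,fx=5,fy=5,interpolation=cv2.INTER_CUBIC))
a=cv2.imread('pics/c3_raw.png')[155:215,150:215];cv2.imwrite('pics/c3z.png',cv2.resize(cv2.convertScaleAbs(a,alpha=1.5),None,fx=9,fy=9,interpolation=cv2.INTER_CUBIC))"
```

```text
(no output)
```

View pics/w4z.png

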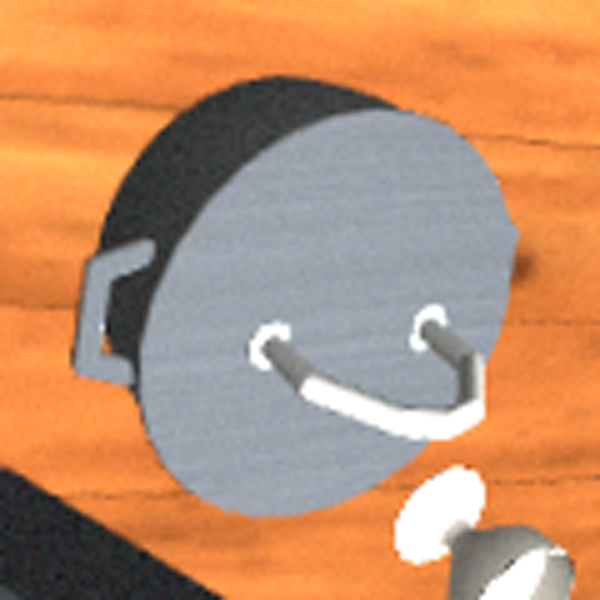

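View pics/c3z.png

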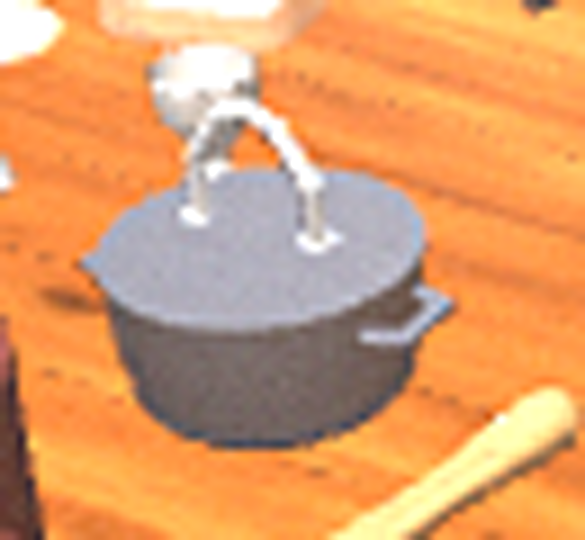

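```bash
python3 -c "
from h import *
import pickle
m=pickle.load(open('w4.pkl','rb'))
w=lambda x,y,z:onz('wrist',*U(x,y,355,180,5),z,m)
c=lambda x,y,z:onz('scene',*U(x,y,150,155,9),z)
P=np.array([w(x,y,.064)[:2] for x,y in [(390,110),(300,130),(220,190),(165,270),(142,350),(147,410),(180,465),(240,512),(300,515),(370,480),(510,290),(512,210),(480,150)]],np.float32)
print(cv2.fitEllipse(P),cv2.minEnclosingCircle(P))
Q=np.array([c(x,y,.064)[:2] for x,y in [(97,262),(120,292),(160,315),(215,328),(280,322),(350,300),(400,272),(425,240),(420,210),(390,185),(340,170)]],np.float32)
print(cv2.fitEllipse(Q),cv2.minEnclosingCircle(Q))
for f,a,b in((w,(267,349),(430,329)),(c,(195,213),(316,240))):
    a=f(*a,.071);b=f(*b,.071)
    if a[1]>b[1]:a,b=b,a
    d=b-a;print(a,b,(a+b)/2,np.linalg.norm(d),'yaw',np.arctan2(-d[0],d[1]))
"
```

```text
((0.4943798780441284, 0.3354899287223816), (0.12250235676765442, 0.12308122217655182), 8.193365097045898) ((0.4949798583984375, 0.33575329184532166), 0.06254547834396362)
((0.49237656593322754, 0.33272868394851685), (0.1180482730269432, 0.12125333398580551), 86.05510711669922) ((0.49156710505485535, 0.3319697678089142), 0.06122017651796341)
[0.49968009 0.30857701 0.071     ] [0.49294836 0.36295162 0.071     ] [0.49631423 0.33576432 0.071     ] 0.05478972902021407 yaw 0.12317605772244386
[0.4947418  0.30841622 0.071     ] [0.48727118 0.36116265 0.071     ] [0.49100649 0.33478943 0.071     ] 0.05327285103259515 yaw 0.14069692817896406
```

```bash
python3 -c "
from h import *
p=np.array([.4201,.09755,.2414]);y=.088
c,s=np.cos(y),np.sin(y)
for n,(x,z) in dict(tip=(.124,.030),seat=(.104,.016),rodst=(.048,.019),fronttop=(.047,.026),frontbot=(.047,0)).items():
    print(n,(proj('side',p+[c*x,s*x,z-.003])[0]-[130,60]+.5)*4-.5)
plan([.291,.3085,.2],.13)
plan([.291,.3085,.08],.13)"
```

```text
tip [501.22010991 265.12950873]
seat [476.00961141 286.95249279]
rodst [403.69819883 294.55506887]
fronttop [402.0686706  285.76057366]
frontbot [403.26464207 318.9741551 ]
t 5.5 pos [0.4202 0.0977 0.2416] shift cm [  4.17  22.12 -11.04] turn [-2.5 -0.1  0. ]
t 5.5 pos [0.4202 0.0977 0.2416] shift cm [ 16.17  22.12 -11.02] turn [-2.5 -0.1  0. ]
```

```bash
python3 -c "
from h import *
a=cv2.imread('pics/s4_raw.png')[110:160,190:270];cv2.imwrite('pics/s4z.png',cv2.resize(a,None,fx=10,fy=10,interpolation=cv2.INTER_CUBIC))"
```

```text
(no output)
```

View pics/s4z.png

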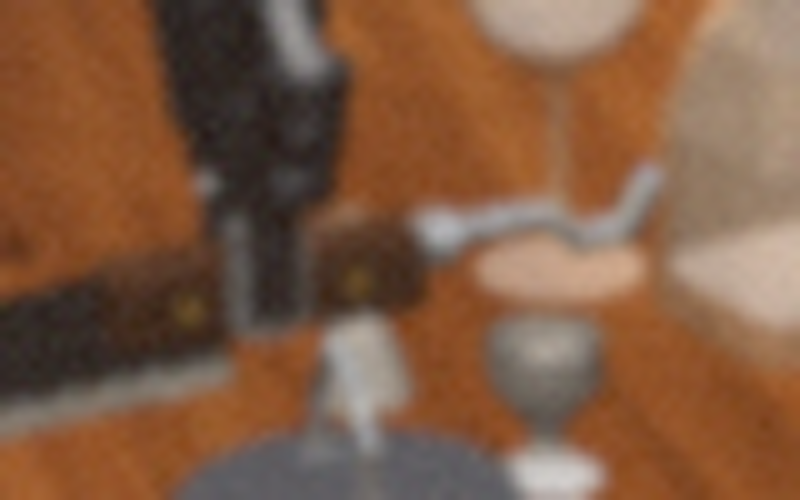

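Hook tip matches the prediction within 0.5 px, so the lifter is level in the grip. Moving to the pre-insertion pose behind the pot.

Call:
move_arm --commands "0 3 -1.5 -1 0 0 255; 0 8 -4 -2.5 0 0 255; 1 13 -6.5 -2.5 0 0 255; 2 18 -9 -2.5 0 0 255; 4 22 -11 -2.5 0 0 255"

```text
time: 6.12
ee_pos: [0.291, 0.3096, 0.2027]
tool_rot: [-0.102, 1.566, 0.105]
force: [1.1, 1.0, -1.8]
finger_gap: 0.233
```

Call:
move_arm --commands "3 0 0 0 0 0 255; 7 0 0 0 0 0 255; 9 0 0 0 0 0 255; 9 0 0 0 0 0 255; 9 0 0 0 0 0 255"

```text
time: 6.75
ee_pos: [0.2922, 0.3082, 0.1132]
tool_rot: [-0.103, 1.567, 0.104]
force: [0.8, -0.2, -0.3]
finger_gap: 0.237
```

```bash
python3 -c "
from h import *
plan([.291,.3085,.08],.13)
snap('side','s5',(150,90,280,190),6);snap('scene','c5',(130,130,250,230),6)"
```

```text
t 6.75 pos [0.2922 0.3082 0.1132] shift cm [ 3.32  0.05 -0.12] turn [ 0.1  0.1 -0. ]
```

View pics/s5.png

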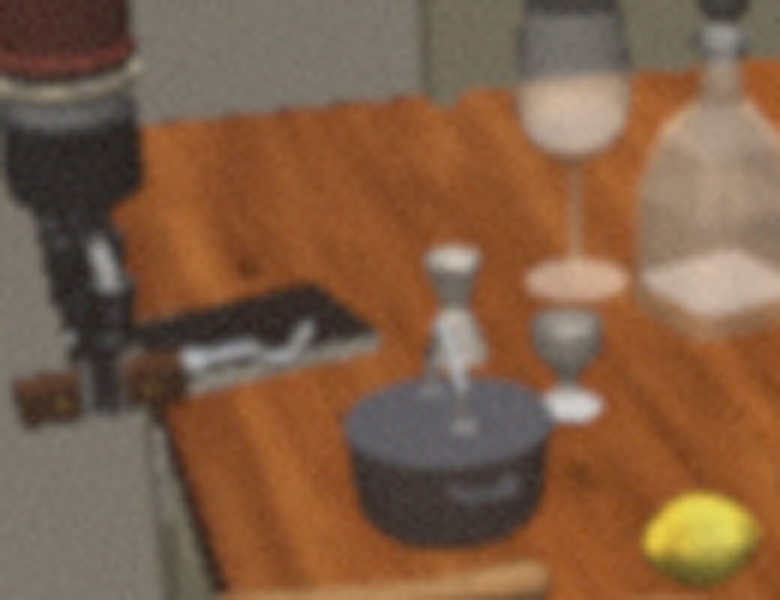

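View pics/c5.png

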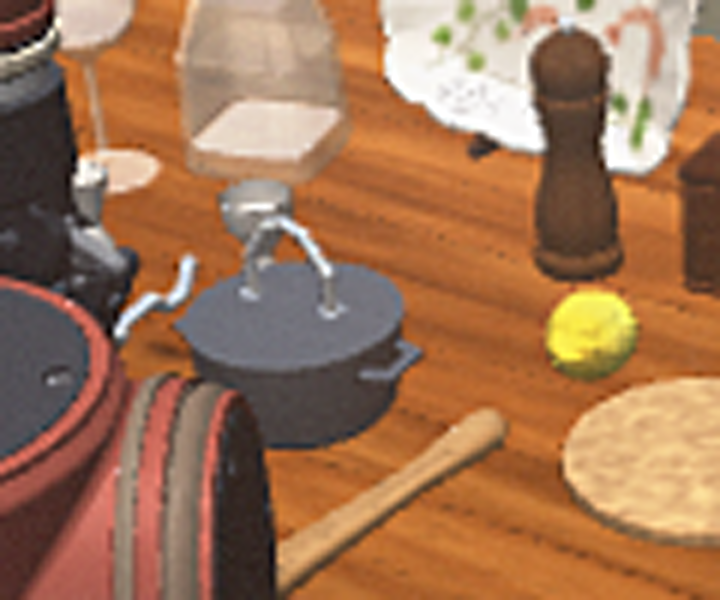

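Call:
move_arm --commands "2 0 0 0 0 0 255; 3.4 0 0 0 0 0 255; 3.4 0 0 0 0 0 255; 3.4 0 2 0 0 0 255; 3.4 0 4 0 0 0 255"

```text
time: 7.48
ee_pos: [0.332, 0.3137, 0.0792]
tool_rot: [-0.103, 1.567, 0.104]
force: [0.5, 1.2, -1.4]
finger_gap: 0.232
```

Call:
move_arm --commands "0 0 1 0 0 0 255; 0 0 2 0 0 0 255; 0 0 2.5 0 0 0 255; 0 0 2.5 0 0 0 255"

```text
time: 7.98
ee_pos: [0.3559, 0.3165, 0.0783]
tool_rot: [-0.103, 1.569, 0.103]
force: [0.0, -0.5, -1.0]
finger_gap: 0.237
```

```bash
python3 -c "
from h import *
plan([.391,.3215,.08],.13)
snap('side','s6',(150,90,280,190),6);snap('scene','c6',(130,130,250,230),6)"
```

```text
t 7.97 pos [0.3559 0.3165 0.0783] shift cm [-0.17  0.03  3.55] turn [ 0.1 -0.   0. ]
```

View pics/s6.png

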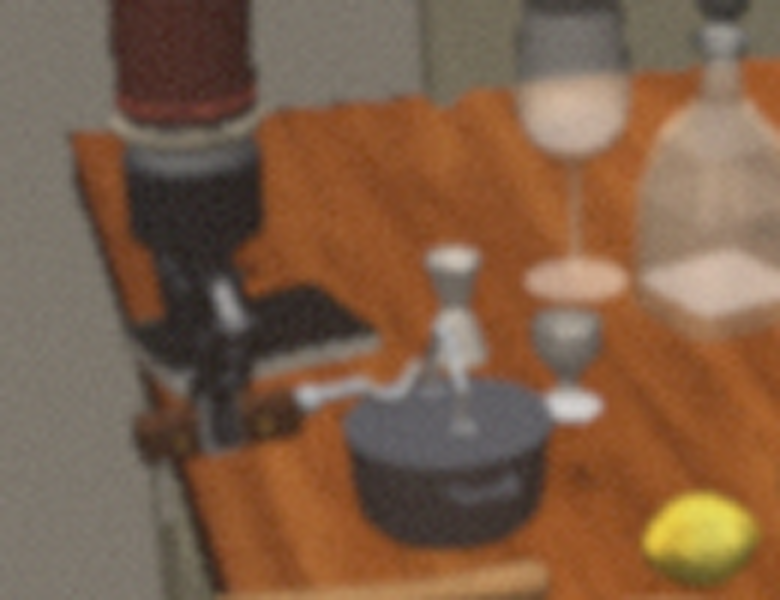

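View pics/c6.png

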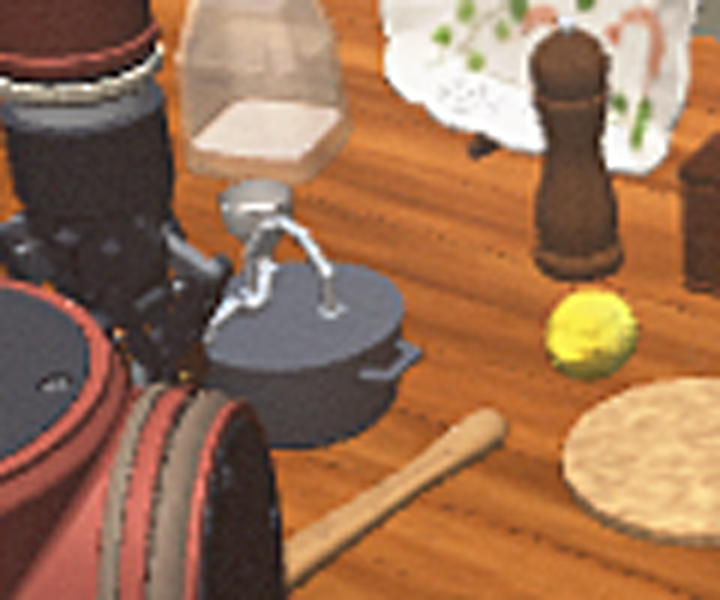

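The tip stands about 15 mm short of the loop, between the legs and below the peak. Continuing to insert.

Call:
move_arm --commands "-0.1 0 1 0 0 0 255; -0.1 0 2 0 0 0 255; -0.1 0 3 0 0 0 255; -0.1 0 3.5 0 0 0 255; -0.1 0 3.5 0 0 0 255"

```text
time: 8.7
ee_pos: [0.3909, 0.3211, 0.0792]
tool_rot: [-0.103, 1.569, 0.103]
force: [0.2, -0.7, -1.2]
finger_gap: 0.237
```

```bash
python3 -c "
from h import *
plan([.391,.3215,.08],.13)
snap('side','s7',(150,90,280,190),6);snap('scene','c7',(130,130,250,230),6)"
```

```text
t 8.7 pos [0.3909 0.3211 0.0792] shift cm [-0.08  0.04  0.01] turn [ 0.1 -0.   0. ]
```

View pics/s7.png

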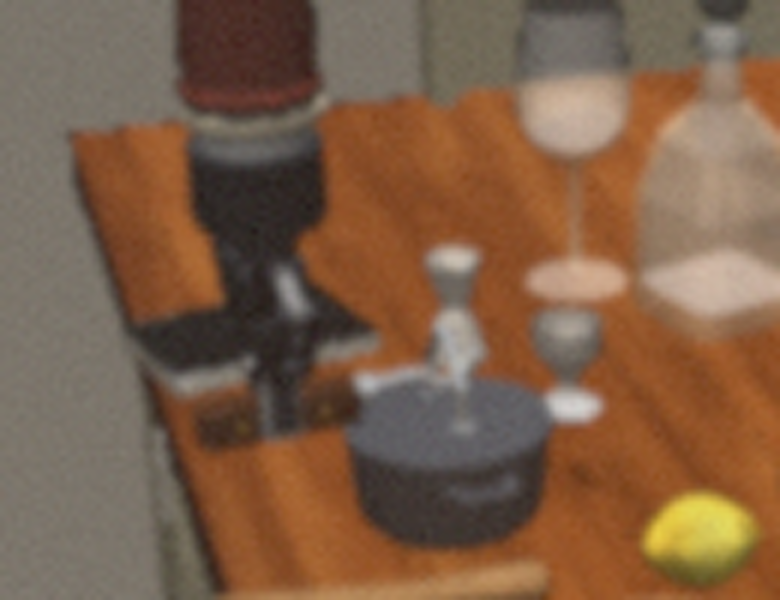

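View pics/c7.png

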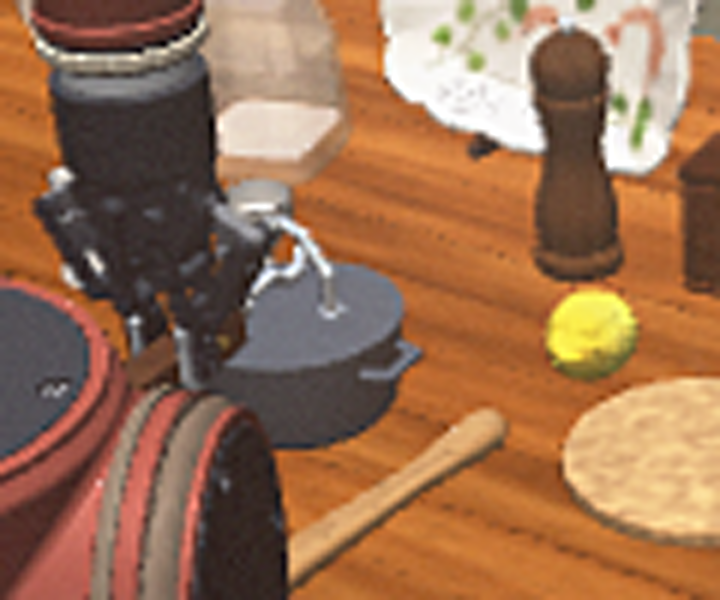

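The hook tip is through the loop. Lifting slowly.

Call:
move_arm --commands "-1 0 0 0 0 0 255; -2 0 0 0 0 0 255; -2.3 0 0 0 0 0 255; -2.6 0 0 0 0 0 255; -3 0 0 0 0 0 255"

```text
time: 9.43
ee_pos: [0.3901, 0.3209, 0.1091]
tool_rot: [-0.104, 1.569, 0.103]
force: [0.3, -0.0, -3.9]
finger_gap: 0.237
```

Call:
move_arm --commands "-0.4 0 0 0 0 0 255; -0.9 0 0 0 0 0 255; -1.5 0 0 0 0 0 255; -2 0 0 0 0 0 255; -2 0 0 0 0 0 255"

```text
time: 10.05
ee_pos: [0.391, 0.3214, 0.13]
tool_rot: [-0.103, 1.567, 0.104]
force: [-0.2, 0.4, -2.2]
finger_gap: 0.234
```

```bash
python3 -c "
from h import *
plan([.391,.3215,.08],.13)
snap('side','s8',(150,90,280,190),6);snap('scene','c8',(130,130,250,230),6)"
```

```text
t 10.05 pos [0.391  0.3214 0.13  ] shift cm [5.   0.01 0.  ] turn [ 0.1  0.1 -0. ]
```

View pics/s8.png

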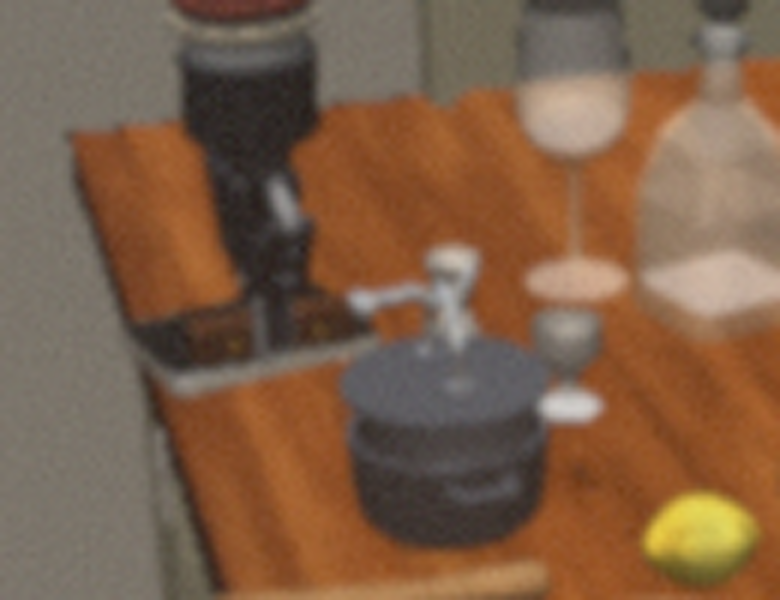

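View pics/c8.png

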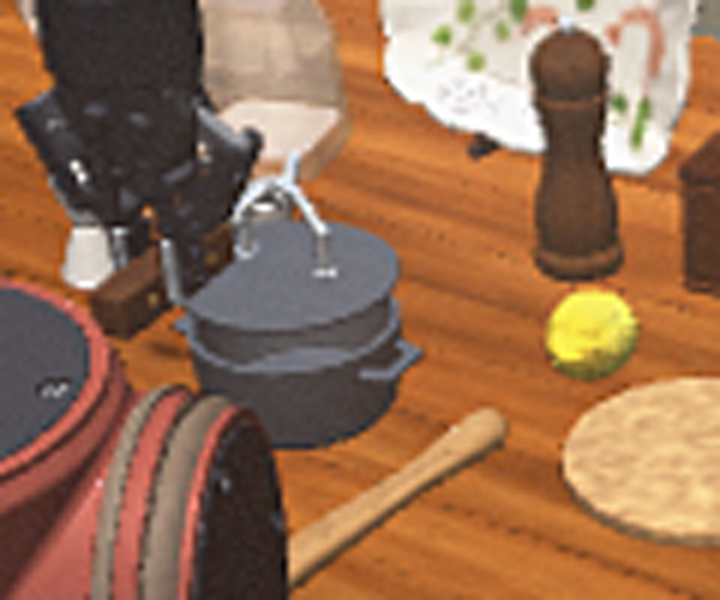

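Lid hangs level, about 25 mm above its seat. Raise more and check the mill and lemon clearance.

Call:
move_arm --commands "-0.6 0 0 0 0 0 255; -1.5 0 0 0 0 0 255; -2.5 0 0 0 0 0 255; -3.4 0 0 0 0 0 255; -4 0 0 0 0 0 255"

```text
time: 10.78
ee_pos: [0.3909, 0.3213, 0.1703]
tool_rot: [-0.103, 1.567, 0.104]
force: [-0.4, -0.8, -3.2]
finger_gap: 0.235
```

```bash
python3 -c "
from h import *
print('mill',onz('scene',*U(577,262,130,130,6),.01),'lemon top',onz('scene',*U(590,300,130,130,6),.04))
print('mat', (np.array([.5528,.1006])+[.5588,.1007])/2)
plan([.452,.0865,.17],.13)"
```

```text
mill [0.70188797 0.289249   0.01      ] lemon top [0.62240206 0.2226961  0.04      ]
mat [0.5558  0.10065]
t 10.78 pos [0.3909 0.3213 0.1703] shift cm [  0.03 -24.08   2.97] turn [ 0.1  0.1 -0. ]
```

Call:
move_arm --commands "0 -0.2 0 0 0 0 255; 0 -0.7 0.1 0 0 0 255; 0 -1.5 0.2 0 0 0 255; 0 -2.5 0.3 0 0 0 255; 0 -3.6 0.4 0 0 0 255"

```text
time: 11.4
ee_pos: [0.3994, 0.2851, 0.1691]
tool_rot: [-0.104, 1.569, 0.103]
force: [0.1, -0.2, -3.0]
finger_gap: 0.235
```

Call:
move_arm --commands "0 -1.2 0.2 0 0 0 255; 0 -2.4 0.4 0 0 0 255; 0 -3.6 0.5 0 0 0 255; 0 -4.8 0.6 0 0 0 255; 0 -6 0.7 0 0 0 255"

```text
time: 12.02
ee_pos: [0.4142, 0.2266, 0.1693]
tool_rot: [-0.104, 1.568, 0.103]
force: [0.0, -0.2, -3.0]
finger_gap: 0.233
```

Call:
move_arm --commands "0 -1.2 0.2 0 0 0 255; 0 -2.4 0.4 0 0 0 255; 0 -3.6 0.5 0 0 0 255; 0 -4.8 0.6 0 0 0 255; 0 -6 0.7 0 0 0 255"

```text
time: 12.65
ee_pos: [0.4291, 0.1681, 0.1693]
tool_rot: [-0.104, 1.568, 0.104]
force: [-0.8, 0.2, -2.3]
finger_gap: 0.235
```

Call:
move_arm --commands "0 -1.2 0.2 0 0 0 255; 0 -2.4 0.4 0 0 0 255; 0 -3.5 0.6 0 0 0 255; 0 -4.5 0.7 0 0 0 255; 0 -5.4 0.8 0 0 0 255"

```text
time: 13.28
ee_pos: [0.4441, 0.1157, 0.1693]
tool_rot: [-0.103, 1.568, 0.104]
force: [0.4, -0.2, -2.8]
finger_gap: 0.238
```

Call:
move_arm --commands "0 -0.7 0.1 0 0 0 255; 0 -1.2 0.1 0 0 0 255; 0 -1.5 0.1 0 0 0 255; 0 -1.6 0.1 0 0 0 255; 0 -1.6 0.1 0 0 0 255"

```text
time: 13.9
ee_pos: [0.447, 0.1007, 0.1693]
tool_rot: [-0.104, 1.568, 0.104]
force: [1.0, -0.4, -3.2]
finger_gap: 0.236
```

```bash
python3 -c "
from h import *
plan([.4525,.087,.17],.13)
snap('side','s9',(180,90,340,230),5);snap('scene','c9',(180,120,310,230),6)"
```

```text
t 13.9 pos [0.447  0.1007 0.1693] shift cm [-0.07 -1.43  0.36] turn [ 0.1  0.  -0. ]
```

View pics/s9.png

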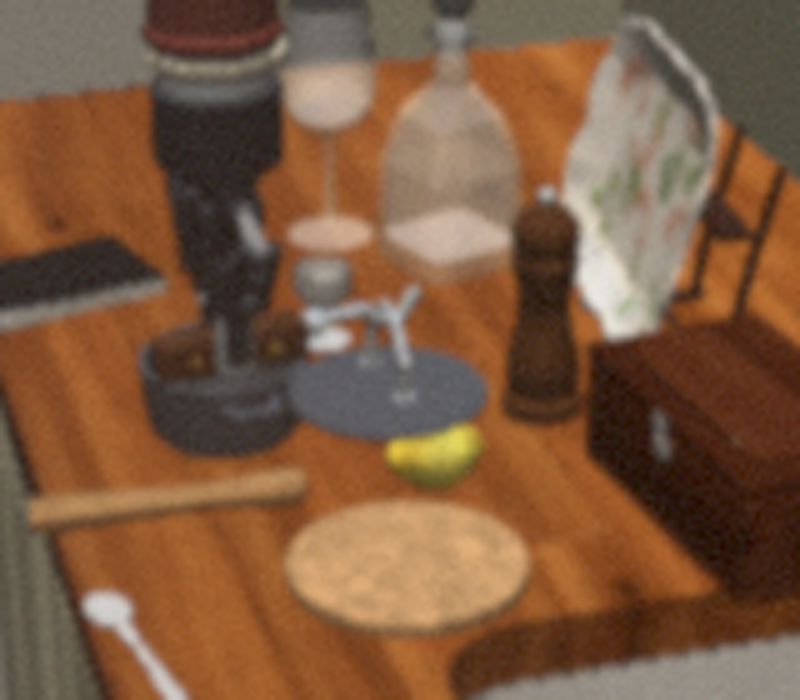

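View pics/c9.png

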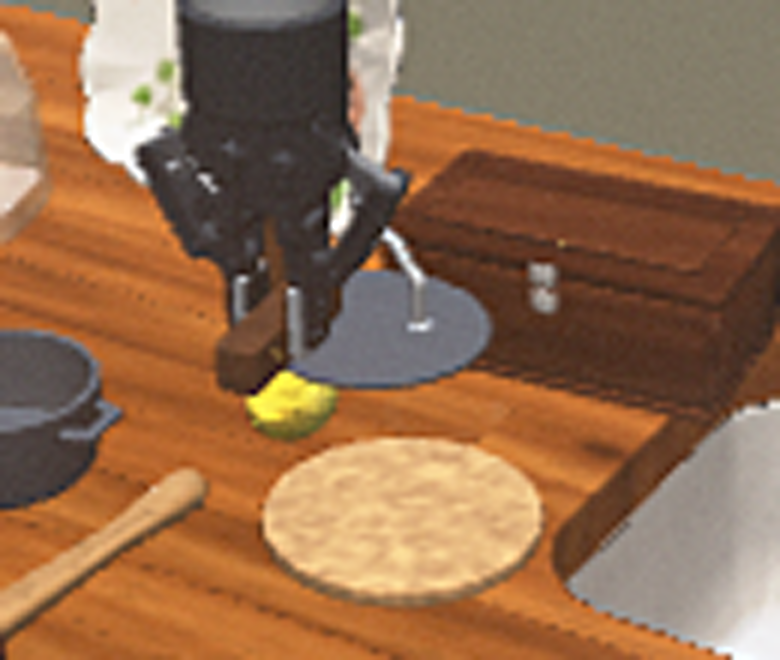

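Call:
move_arm --commands "0 -0.4 0.1 0 0 0 255; 0.5 -0.8 0.2 0 0 0 255; 1.3 -1.2 0.3 0 0 0 255; 2.3 -1.4 0.3 0 0 0 255; 3.3 -1.4 0.3 0 0 0 255"

```text
time: 14.62
ee_pos: [0.4516, 0.0869, 0.1352]
tool_rot: [-0.103, 1.569, 0.103]
force: [0.5, 0.4, -2.2]
finger_gap: 0.238
```

Call:
move_arm --commands "1 0 0 0 0 0 255; 2 0 0 0 0 0 255; 3 0 0 0 0 0 255; 4 0 0 0 0 0 255; 4.7 0 0 0 0 0 255"

```text
time: 15.25
ee_pos: [0.4516, 0.0872, 0.0885]
tool_rot: [-0.104, 1.569, 0.104]
force: [-0.5, -0.2, -3.0]
finger_gap: 0.238
```

Call:
move_arm --commands "0.3 0 0 0 0 0 255; 0.5 0 0 0 0 0 255; 0.5 0 0 0 0 0 255; 0.5 0 0 0 0 0 255"

```text
time: 15.75
ee_pos: [0.4521, 0.0871, 0.0846]
tool_rot: [-0.104, 1.568, 0.104]
force: [-0.2, -0.9, -2.4]
finger_gap: 0.232
```

```bash
python3 -c "
from h import *
plan([.4525,.087,.075],.13)
snap('side','s10',(180,110,340,240),5);snap('scene','c10',(180,140,310,240),6)"
```

```text
t 15.75 pos [0.4521 0.0871 0.0846] shift cm [ 0.96 -0.02  0.03] turn [0.1 0.  0. ]
```

View pics/s10.png

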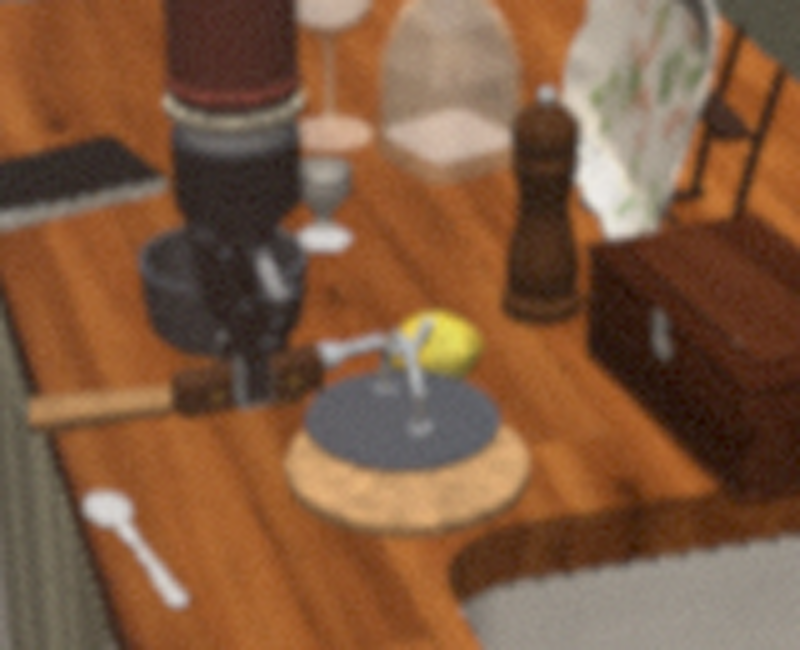

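View pics/c10.png

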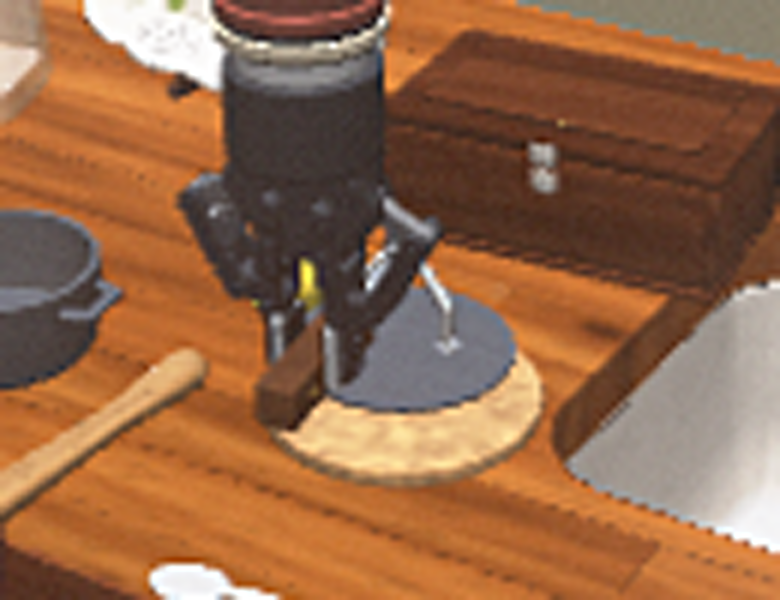

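The lid hangs centred over the mat. Lowering slowly.

Call:
move_arm --commands "0.4 0 0 0 0 0 255; 0.9 0 0 0 0 0 255; 1.4 0 0 0 0 0 255; 1.8 0 0 0 0 0 255; 2.1 0 0 0 0 0 255"

```text
time: 16.48
ee_pos: [0.4517, 0.0871, 0.0629]
tool_rot: [-0.104, 1.569, 0.104]
force: [0.6, 0.1, -2.7]
finger_gap: 0.234
```

Call:
move_arm --commands "0.2 0 0 0 0 0 255; 0.4 0 0 0 0 0 255; 0.7 0 0 0 0 0 255; 1 0 0 0 0 0 255; 1 0 0 0 0 0 255"

```text
time: 17.1
ee_pos: [0.4516, 0.0871, 0.053]
tool_rot: [-0.104, 1.569, 0.104]
force: [0.1, 0.1, -1.5]
finger_gap: 0.237
```

```bash
python3 -c "
from h import *
plan([.4525,.087,.042],.13)
snap('side','s11',(180,110,340,240),5);snap('scene','c11',(180,140,310,240),6)"
```

```text
t 17.1 pos [0.4516 0.0871 0.053 ] shift cm [ 1.1  -0.03  0.08] turn [ 0.1 -0.  -0. ]
```

View pics/s11.png

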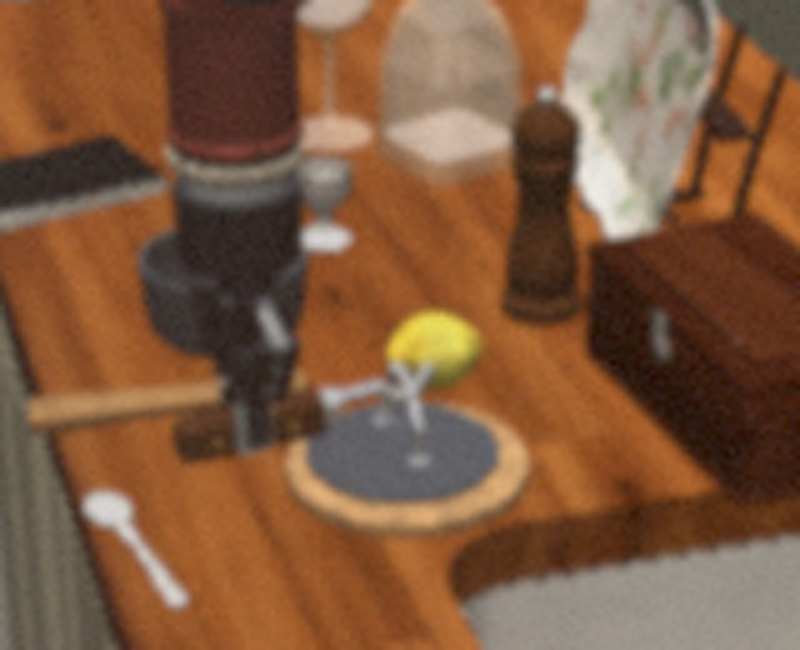

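View pics/c11.png

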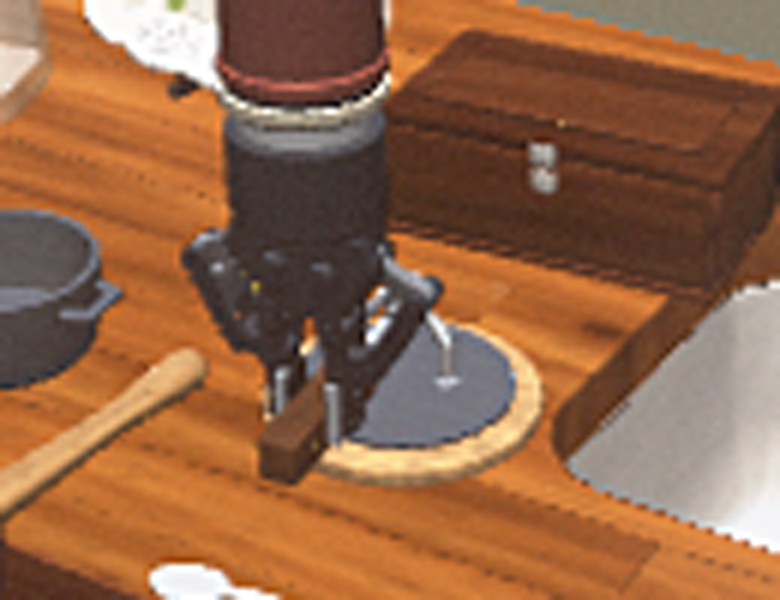

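The lid is on the mat with the hook slack. Dip the tip clear of the peak and back out.

Call:
move_arm --commands "0.5 0 0 0 0 0 255; 1 0 0 0 0 0 255; 1.5 0 0 0 0 0 255; 1.5 0 0 0 0 0 255; 1.5 0 0 0 0 0 255"

```text
time: 17.82
ee_pos: [0.4519, 0.0872, 0.0383]
tool_rot: [-0.104, 1.568, 0.104]
force: [-0.1, -0.3, -1.1]
finger_gap: 0.233
```

Call:
move_arm --commands "0 0 -0.6 0 0 0 255; 0 0 -1.4 0 0 0 255; 0 0 -2.4 0 0 0 255; 0 0 -3.4 0 0 0 255; 0 0 -4.4 0 0 0 255"

```text
time: 18.45
ee_pos: [0.4074, 0.0813, 0.0383]
tool_rot: [-0.104, 1.568, 0.104]
force: [-0.3, -0.5, -1.4]
finger_gap: 0.236
```

```bash
python3 -c "
from h import *
plan([.437,-.0805,.12],.088)
snap('side','s12',(180,110,340,240),5);snap('scene','c12',(180,140,310,240),6)"
```

```text
t 18.45 pos [0.4074 0.0813 0.0383] shift cm [ -8.17 -16.43   0.81] turn [ 2.5 -0.  -0. ]
```

View pics/s12.png

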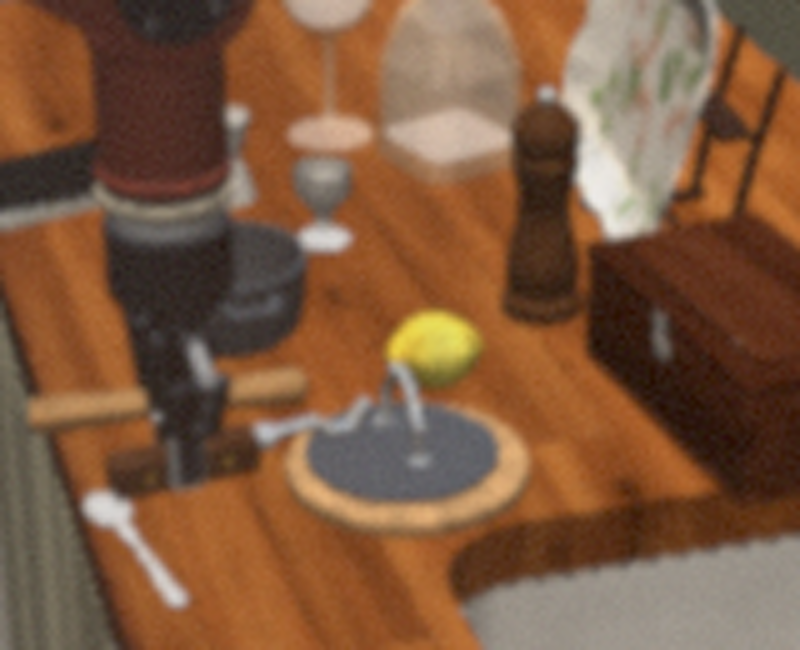

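View pics/c12.png

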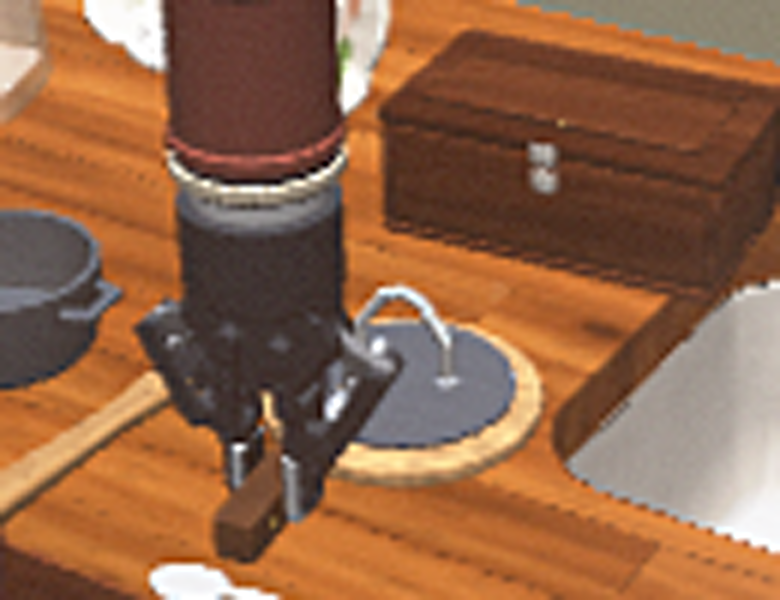

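Call:
move_arm --commands "0 0 -1 0 0 0 255; -1 0 -1.5 0 0 0 255; -4 0 -1.5 0 0 0 255; -7 0 -1 0 0 0 255; -9 0 0 0 0 0 255"

```text
time: 19.18
ee_pos: [0.4089, 0.0814, 0.1305]
tool_rot: [-0.104, 1.566, 0.103]
force: [0.4, -0.2, -2.3]
finger_gap: 0.235
```

Call:
move_arm --commands "0 -3 0.2 1 0 0 255; 0 -7 0.4 2 0 0 255; 0 -11 0.6 2.5 0 0 255; 0 -15 0.8 2.5 0 0 255; 0 -16.5 0.8 2.5 0 0 255"

```text
time: 19.8
ee_pos: [0.4383, -0.083, 0.1291]
tool_rot: [-0.068, 1.569, 0.067]
force: [-0.8, 0.9, -0.8]
finger_gap: 0.233
```

Call:
move_arm --commands "2 0 0 0 0 0 255; 5 0 0 0 0 0 255; 8 0 0 0 0 0 255; 9.5 0 0 0 0 0 255; 9.5 0 0 0 0 0 255"

```text
time: 20.42
ee_pos: [0.437, -0.0805, 0.0327]
tool_rot: [-0.069, 1.572, 0.07]
force: [0.7, -0.4, -0.9]
finger_gap: 0.239
```

```bash
python3 -c "
from h import *
plan([.437,-.0805,.0035],.088)
snap('wrist','w13',None,1.5)"
```

```text
t 20.43 pos [ 0.437  -0.0805  0.0327] shift cm [ 2.92 -0.    0.  ] turn [ 0.  -0.1 -0.1]
```

View pics/w13.png

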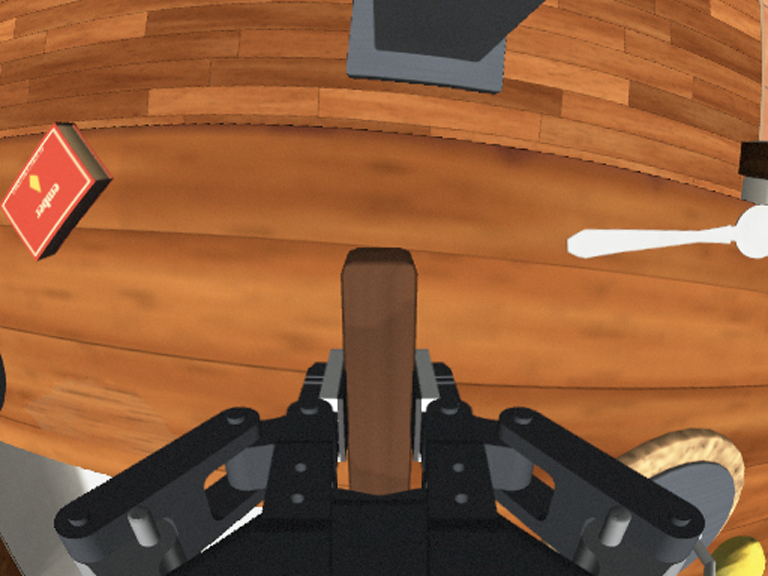

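Clear space below. Lower, release, and retreat straight up.

Call:
move_arm --commands "1 0 0 0 0 0 255; 2 0 0 0 0 0 255; 2.6 0 0 0 0 0 255; 2.9 0 0 0 0 0 255; 2.9 0 0 0 0 0 255"

```text
time: 21.1
ee_pos: [0.4377, -0.0811, 0.0041]
tool_rot: [-0.069, 1.57, 0.069]
force: [0.1, -0.3, -2.1]
finger_gap: 0.239
```

Call:
move_arm --commands "0 0 0 0 0 0 0; 0 0 0 0 0 0 0; 0 0 0 0 0 0 0; 0 0 0 0 0 0 0; 0 0 0 0 0 0 0"

```text
time: 21.72
ee_pos: [0.4379, -0.0812, 0.0044]
tool_rot: [-0.069, 1.57, 0.069]
force: [-0.5, 0.2, -0.2]
finger_gap: 0.998
```

Call:
move_arm --commands "-1 0 0 0 0 0 0; -4 0 0 0 0 0 0; -8 0 0 0 0 0 0; -13 0 0 0 0 0 0; -17 0 0 0 0 0 0"

```text
time: 22.35
ee_pos: [0.4382, -0.0813, 0.1772]
tool_rot: [-0.07, 1.568, 0.069]
force: [0.4, -0.0, -0.1]
finger_gap: 1.005
```

Call:
move_arm --commands "0 -3 0 0 0 0 0; 0 -8 0 0 0 0 0; 0 -12 0 0 0 0 0; 0 -12 0 0 0 0 0"

```text
time: 22.85
ee_pos: [0.4485, -0.2031, 0.1752]
tool_rot: [-0.068, 1.569, 0.066]
force: [-0.1, -0.7, -0.2]
finger_gap: 1.001
```

```bash
python3 -c "
from h import *
import pickle
snap('side','s14',(180,110,340,260),5);snap('scene','c14',(150,150,310,260),5)
m=cm('wrist');pickle.dump(m,open('w14.pkl','wb'));snap('wrist','w14',None,1.5)"
```

```text
(no output)
```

View pics/s14.png

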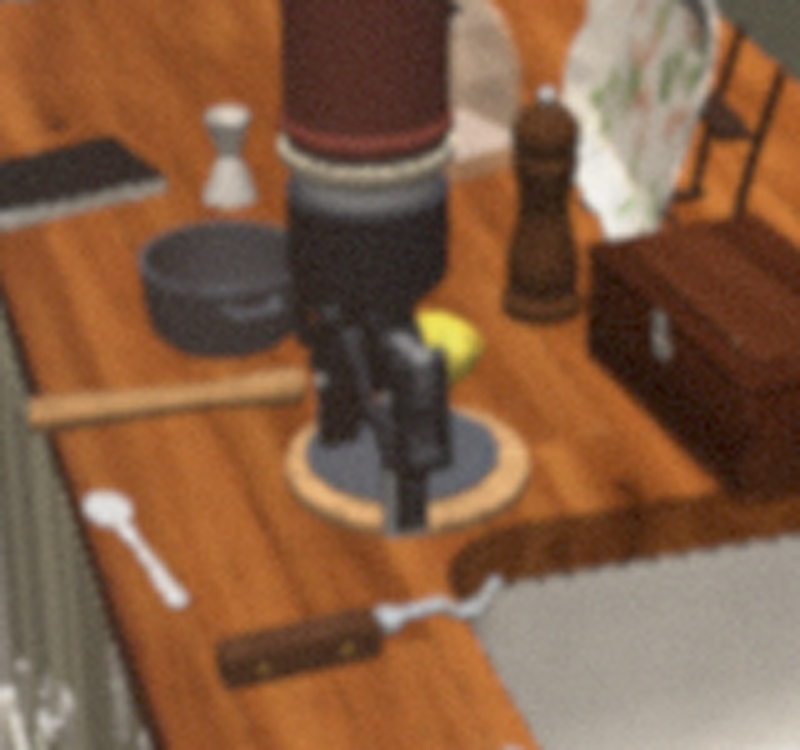

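View pics/c14.png

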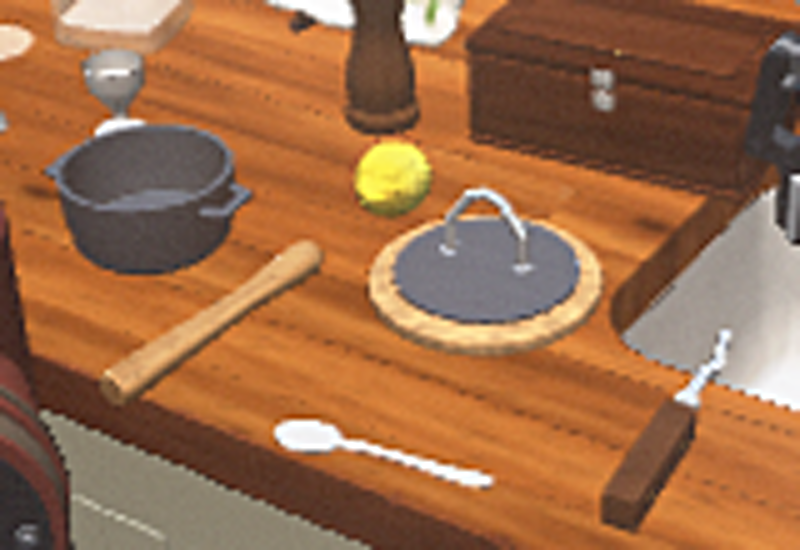

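View pics/w14.png

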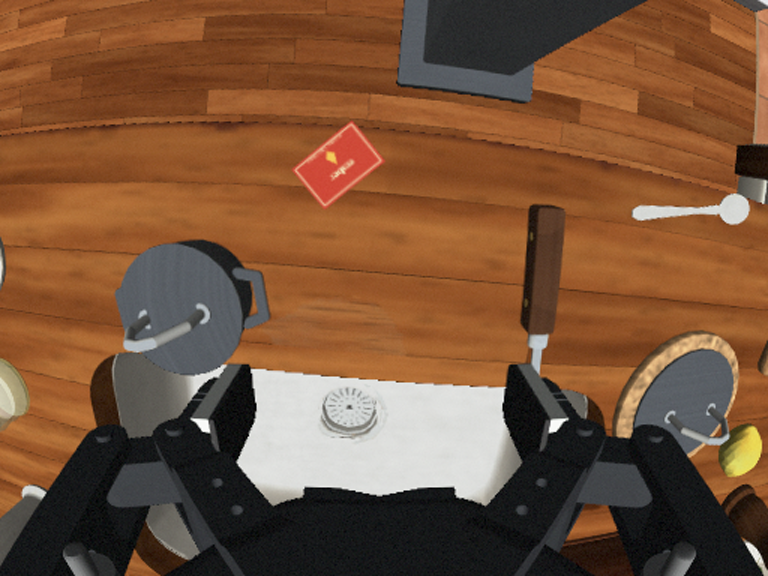

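The lid is flat and centred on the mat ((487,269) in the 5x scene crop). The lifter lies upright in its old place with the hook clear, and the casserole has not visibly moved. One numeric check, then hand in.

```bash
python3 -c "
from h import *
im=cv2.imread('pics/c14_raw.png')
Q=np.array([onz('scene',*U(x,y,150,150,5),.022)[:2] for x,y in [(393,270),(410,300),(445,318),(487,323),(530,315),(565,295),(580,268),(568,240),(540,224),(430,228),(405,245)]],np.float32)
print('lid',cv2.fitEllipse(Q))
print(np.abs(im[175:205,160:195].astype(int)-cv2.imread('pics/scene0.png')[175:205,160:195]).mean())
print('lifter tip',onz('scene',*U(724,334,150,150,5),.03))
o=ctrl.get_obs();print(o['time'])
ctrl.sign_off()"
```

```text
lid ((0.5521801710128784, 0.09924373775720596), (0.12176945060491562, 0.12845119833946228), 109.95995330810547)
22.73269841269841
lifter tip [ 0.55201746 -0.07238718  0.03      ]
23.0
the job is handed in; nothing more can be done
```

The job is done and handed in at 23.0 s on the clock, with no verdict reported back. I lifted the lid off the larger casserole, the far one, with its lid measured at about 123 mm across. I set it on the cork mat, unhooked the lifter and laid it back where it first lay.

**Last checks:**
- **Lid:** it measured at (0.552, 0.099) against a mat centre of about (0.556, 0.101), so roughly 4 mm off. It looks flat and still in the pictures.
- **Lifter:** it lies right way up and about 90 mm clear of the mat. The tip of its hook overhangs the sink rim, as it did at the start.
- **Casserole:** it looks unmoved, but I judged this only by eye. My picture comparison gave nothing useful, because it also covered pixels changed by removing the lid.
- **Hot lid:** nothing in the forces or pictures suggested that the gripper touched it.

The only disagreement was between the two fixed cameras, which put the mat's centre about 6 mm apart in x. I used the mean.

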